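# Press the hanging stud flush into the long spoon

### The job

The long dark wooden spoon, half tucked under the plate rack, has a brass hanging stud still standing proud at its handle end. Lay the handle end in the green lever press with the stud up and under the ram, let go of the spoon, swing the red-handled lever all the way down to its stop so that the stud goes in, and let the lever come all the way back up. Then take the spoon out and lay it flat, stud up, lengthwise on the middle of the cork drying board, without ever dropping it or shifting the other things.

Things in the scene. Friction and masses are not known exactly. Their poses are not given: they have to be found in the camera images.
- long_mid (a point): point on the long dark-brown flat spoon: centre line of the handle, half-way up, 120 mm from the stud end, near the balance point. Spoon 240 x 10 mm thick, about 80 g; handle 20 mm wide, 165 mm long; flat bowl to 54 mm wide. x axis from handle end to bowl, z its upper side. At the start only the last 90 to 115 mm of the handle stick out of the rack: it can be gripped only near the stud.
- stud_top (a point): centre of the top of the brass stud (12 mm diameter) on the long spoon's centre line, 15 mm from the handle's end, 105 mm from long_mid. The top stands 8 mm above the handle at the start, 1 mm when pressed fully in.
- stud (a joint): how far the stud has been pressed into the spoon: 0 = standing proud as at the start, 0.007 m = fully in. Stiff (about 6 N) and stays where it is left.
- press: green bench press, fixed. Origin on the table under the ram axis; +x towards the column (the spoon's handle end must point along +x), +y the lever's side. Bed 70 mm wide, x -150 to 110, top 30 mm high. Head block x -45 to 95, y -45 to 45, 70 to 150 mm high: the slot below is 40 mm high, open in front and at both sides. Column 60 mm wide, its face at x +25 is a backstop.
- ram_tip (a point): centre of the lower face of the steel ram (22 mm diameter), straight above the press origin; 62 mm above the table with the lever up (14 mm above a proud stud on the bed), goes down 21 mm to about 41 mm with the lever at its stop.
- lever (a joint): angle of the press lever: 0 = up (where its spring holds it), 0.70 rad = down at the stop. A spring returns it; 6 to 10 N downwards on the red pad takes it down.
- lever_pad (a point): centre of the upper face of the lever's red grip pad (36 mm wide, 90 mm long, 18 mm thick), 225 mm along the lever from its hinge. The lever runs over the head to the press's +y side, rising 0.45 rad above level at joint 0 (pad about 285 mm above the table), 0.25 rad below level at the stop (about 130 mm).
- lever_hinge (a point): centre of the lever's hinge, on the press, 40 mm to the -y side of the ram axis and 180 mm above the table; the hinge axis is level, along the press's x axis.
- board: cork drying board, 260 mm by 140 mm, 14 mm thick, fixed flat on the table; origin at the centre of its underside, x axis along its long side.
- rack: low wooden plate rack, fixed: a board 340 mm (its x) by 200 mm (its y), underside 70 mm and top 85 mm above the table, on four corner legs 22 mm square; origin on the table under its centre; the spoons stick out from its +y long side. The colander stands on it.
- short_mid (a point): centre, half-way up, of the short pale-wood spoon (190 mm long, 10 mm thick, no stud), which also lies half under the rack, roughly parallel to the long one, about 110 mm from it on either side; its handle sticks out about 100 mm; leave it alone.
- pot: aluminium pot with lid, 190 mm wide, 165 mm high, origin at its foot; leave it alone.
- colander: purple plastic colander, 180 mm wide (230 mm over its handles), 75 mm high, standing on the rack, origin at its foot; leave it alone.
- mug: blue ceramic mug, 95 mm high, origin at its foot; leave it alone.
- jar: glass jar with brass lid, 70 mm wide, 90 mm high, origin at its foot; leave it alone.
- can: tin can, 74 mm wide, 110 mm high, origin at its foot; leave it alone.
- long_spoon: the same spoon; origin at its handle end, on the underside, x axis along it to the bowl. Well placed in the press when it lies along the press's x with its end 5 to 15 mm short of the column. There the head covers the stud end, so it must be held farther back than when it was pulled out.
Not all that is in view belongs to the job. Leave any turquoise look-alike of the long_spoon alone.

How it is judged:
By the outcome, as a careful person would: the job done as asked, in the order asked, and still so for the second after the job is handed in, with the robot touching nothing.
It also fails if it takes over 72 s, if anything falls off the work surface, if the arm or the gripper's body presses on something with over 40 N, if the wrist force passes 120 N, or if a joint passes its speed limit or range.

### The arm

A 7-joint arm with a two-finger parallel gripper is mounted at the origin on the work surface. World frame = base frame: x ahead of the robot, y to its left, z up, the work surface at z = 0. Lengths are in mm, angles in rad, forces in N, time in s.
With the tool pointing down it reaches from about 425 to 875 mm from the base axis. Payload 4.7 kg.
Tool frame: the origin (TCP) lies at the very end of the fingers, on their centre line; the grasp point (between the pads) lies 19 mm behind it; z points along the fingers, y is the line along which they close (so a half turn about z gives the same grasp; the last joint's range is limited). The gripper opens to 87 mm and grips with 3 to 60 N. Pads are 19 mm wide; open, the fingers measure 117 mm over their backs; the gripper's body (75 mm by 190 mm) begins 51 mm behind the grasp point.
Start: joints at [1.205, 0.321, -0.07, 1.45, 0.023, 1.371, -0.057], TCP at [240.959, -603.712, 186.787] pointing down, gripper open.
Joint ranges: [-2.86, 2.86], [-0.3, 2.09], [-1.38, 1.24], [0.06, 2.45], [-1.56, 4.7], [0.09, 2.05], [-2.69, 2.69]. Speed limits (rad/s): [2.57, 2.57, 3.14, 3.14, 3.14, 3.14, 3.14].

### API

Orientations are given as [roll, pitch, yaw] about the fixed x, y, z axes, in that order (R = Rz(yaw) Ry(pitch) Rx(roll)).
In Python, from rig import env gives the robot as it stands.
- The arm moves only by the tool servo_tool, never from a script. Its argument "moves" is a list of rows, each a list of 7 numbers: the shift along the tool's x, y, z each as a share of 0.03 m, from -1 to 1, then the turn, a rotation vector about the tool's x, y, z each as a share of pi/2 rad, from -1 to 1, then the opening, from -1 (shut) to 1 (fully open), so that 0 is half open. A call has 1 to 20 rows; each row shifts and turns the commanded pose from where the row before left it, along the tool's axes as they then stand; what a row does not reach is not made up. A row lasts 1/10 s, in which the tool goes at most 50 mm and 8.59 degrees, less where a joint would pass 70% of its speed; a pose out of reach is approached as far as the arm can. A call with a number of a shift or a turn outside -1 to 1 is refused whole. A call with a gripper value outside its range is refused whole. The fingers move at their own pace and stop on an object; "newtons" is the grip in N (left out, the last holds). Time passes only in rows, so rows that do not move let the fingers close. It gives the time, the measured TCP pose, the force, the opening and the grip force at its end, in the units of the state.
- env.get_obs(): the state, without advancing time (a new reading comes with each control period).
- env.snapshot(name): name is "scene" or "top" or "wrist"; returns a dict with "pixels" (480x640x3 uint8, blue, green, red), "camera_matrix" (3x3 intrinsics, pixels), "R" (3x3) and "t" (3): a world point X has camera coordinates R X + t; the wrist camera has in their place "T_tool_cam" (4x4, takes a point from camera to tool coordinates, whose origin is the TCP and whose axes are the flange's). Camera axes: x right, y down, z forward; pixel columns grow to the right and rows downward; lengths in mm; the calibration is good to about 2 mm. A picture is of the moment at which its call begins: read the wrist's pose just before it. There is no depth.
- env.sign_off(): hands the job in; it is judged then, once.
Trained networks look in a picture, given as the dict that the camera call returned (one of the last four; its "shot" number tells which), for a name from the list of things; names that differ only in an ending like _2 or _b are one class to them, and where a whole thing is asked for, a point or a joint stands for the part that bears it (a point fixed in the world has none). Each returns a list of dicts, best first, with "score" (0 to 1); they miss things now and then, are a little off and sometimes report something else, mostly with a low value. They report only what shows in the picture. A call takes as long as a camera call. They do not tell look-alikes from the thing itself.
- env.outline_of(picture, name): "mask" (480x640 bool, what is visible of it).
- env.place_of(picture, name): "point" ([x, y, z] in mm, in world coordinates, good to about 4 mm: a listed point, or the origin of a listed thing).
The state is a dict: "time": time; "joint_pos": joint angles; "qvel": joint speeds; "effort": joint torques, N m; "tool_pos": TCP position; "tcp_rot": TCP orientation; "wrist_force": force on the tool from outside, world axes, zero at the start; "torque": the same for the moment, N m; "finger_gap": finger opening in mm; "grip_force": force on a finger pad.
Only numpy, scipy, OpenCV 4.12 (cv2) and the standard library are available. Lean on these libraries where they do the work, as an engineer would, in place of code of your own. Each camera call takes 0.05 s, during which the arm holds its last target. There are 200 camera calls.

## Working session

There is one attempt and no reset: what is moved stays moved. The work goes in short steps, Python scripts to look and compute and a tool call to move; the robot and the scene stay as the last step left them, time stands still between calls to the robot, and variables do not carry over. Pictures are saved under pics/ and viewed, at most 10 in all, crops included, and the job is handed in when it is done.

Besides the shell and the picture viewer there is one more tool, called after "Call:" as a command line: name --pt "numbers of a row" for each row, then --argument value for the rest. servo_tool: Moves the arm, as the interface text tells. Its arguments: {"type":"object","properties":{"moves":{"type":"array","items":{"type":"array","items":{"type":"number"}}},"newtons":{"type":"number"}},"required":["moves"]}

```bash
mkdir -p pics; ls; cat > h.py <<'E'
from rig import env
import numpy as np, cv2
from scipy.spatial.transform import Rotation as Ro
np.set_printoptions(precision=2,suppress=True)
def proj(p,X):
    c=p["camera_matrix"]@(np.asarray(p["R"])@np.asarray(X,float)+np.asarray(p["t"]).ravel()); return c[:2]/c[2]
def unproj(p,uv,z):
    R=np.asarray(p["R"]);t=np.asarray(p["t"]).ravel()
    d=R.T@np.linalg.solve(p["camera_matrix"],[uv[0],uv[1],1.]);o=-R.T@t
    return o+d*(z-o[2])/d[2]
def st():
    o=env.get_obs(); print("t",o["time"],"pos",np.array(o["tool_pos"]),"rot",np.array(o["tcp_rot"]),"F",np.array(o["wrist_force"]),"gap",o["finger_gap"],o["grip_force"],"q",np.array(o["joint_pos"])); return o
E
python3 - <<'E'
from h import *
st()
names="long_mid stud_top press ram_tip lever_pad lever_hinge board rack short_mid pot colander mug jar can long_spoon".split()
for c in ["scene","top"]:
    p=env.snapshot(c); cv2.imwrite(f"pics/{c}0.png",p["pixels"])
    print(c,"cam at",-np.asarray(p["R"]).T@np.asarray(p["t"]).ravel())
    for n in names:
        for r in env.place_of(p,n)[:3]: print(n,np.array(r["point"]).round(0),round(r["score"],2),"px",proj(p,r["point"]).round(0))
E
```

```text
pics
t 0.0 pos [ 240.68 -603.11  185.64] rot [-3.14  0.    0.38] F [-0.07  0.16 -0.69] gap 86.76372878016922 0.0 q [ 1.21  0.32 -0.07  1.45  0.02  1.37 -0.06]
scene cam at [1048.26  863.12  877.98]
long_mid [ 458. -478.    5.] 0.76 px [278. 220.]
press [582.  60.  -1.] 0.72 px [323. 326.]
lever_pad [599. 219. 286.] 0.92 px [355. 273.]
lever_hinge [578.  23. 179.] 0.87 px [318. 263.]
lever_hinge [800. 207.   1.] 0.49 px [270. 399.]
board [436. 330.  -1.] 0.67 px [434. 376.]
short_mid [ 557. -435.    1.] 0.7 px [257. 234.]
short_mid [799. 207.   0.] 0.19 px [270. 399.]
pot [594. 473.  -2.] 0.59 px [419. 455.]
pot [ 564. -546.   90.] 0.34 px [241. 198.]
colander [ 566. -544.   86.] 0.69 px [241. 199.]
mug [ 794. -220.    2.] 0.93 px [210. 290.]
mug [ 443. -359.   -4.] 0.74 px [297. 237.]
mug [ 457. -475.    7.] 0.3 px [279. 220.]
jar [801. 209.  -0.] 0.93 px [270. 400.]
can [733. 348.   4.] 0.63 px [328. 434.]
long_spoon [ 442. -357.   -3.] 0.78 px [298. 237.]
top cam at [ 262.89  -41.16 1761.21]
long_mid [ 456. -475.    6.] 0.69 px [459. 290.]
long_mid [ 218. -334.    8.] 0.59 px [416. 367.]
press [583.  64.  -0.] 0.77 px [289. 250.]
press [600. 470.   3.] 0.6 px [162. 244.]
lever_pad [606. 216. 291.] 0.77 px [226. 222.]
lever_pad [581.  62.  -1.] 0.44 px [289. 250.]
lever_hinge [579.  18. 179.] 0.64 px [301. 240.]
board [431. 329.  -1.] 0.86 px [204. 297.]
rack [582.  63.   0.] 0.74 px [289. 250.]
rack [ 555. -436.    8.] 0.32 px [445. 258.]
short_mid [ 557. -437.    8.] 0.75 px [445. 258.]
pot [598. 472.   4.] 0.82 px [161. 244.]
colander [ 558. -548.   85.] 0.59 px [487. 253.]
mug [ 793. -222.   -3.] 0.65 px [377. 187.]
jar [797. 214.   2.] 0.9 px [244. 185.]
can [733. 349.  -0.] 0.75 px [202. 204.]
long_spoon [ 446. -358.    2.] 0.65 px [422. 293.]
long_spoon [ 333. -376.   -4.] 0.56 px [428. 329.]
```

View pics/top0.png

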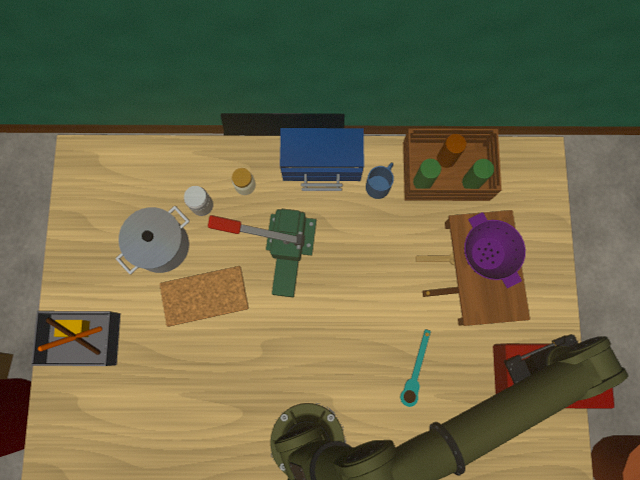

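View pics/scene0.png

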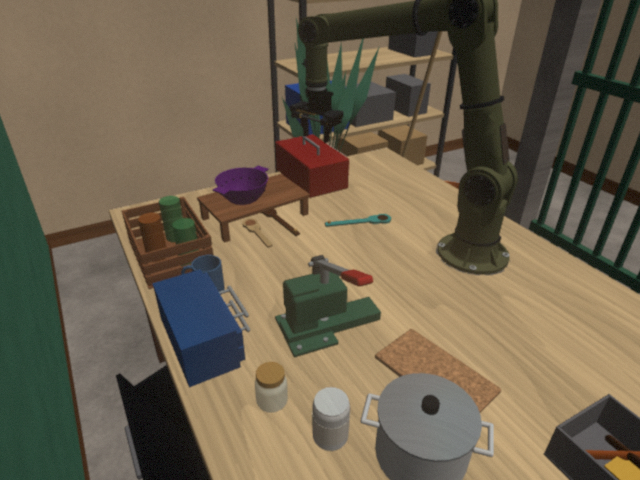

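```bash
python3 - <<'E'
import cv2
a=cv2.imread("pics/top0.png")[230:400,370:530];b=cv2.imread("pics/scene0.png")[180:290,220:350]
a=cv2.resize(a,(400,425),interpolation=2);b=cv2.resize(b,(400,338),interpolation=2)
b=cv2.copyMakeBorder(b,0,87,0,0,0)
cv2.imwrite("pics/crop0.png",cv2.hconcat([a,b]))
E
```

```text
(no output)
```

View pics/crop0.png

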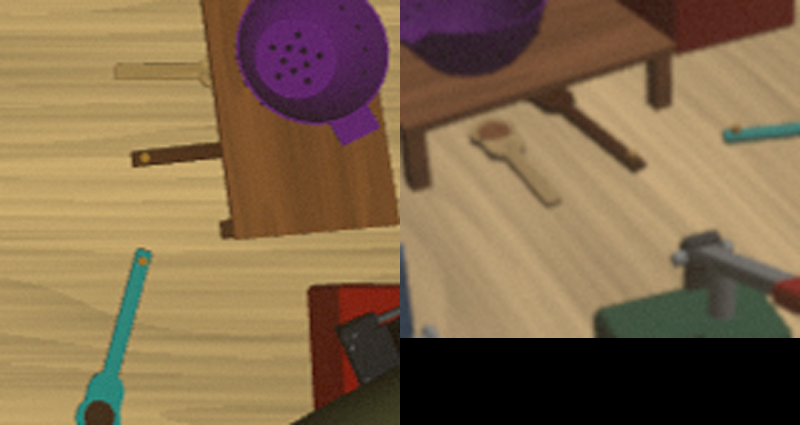

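The top view shows three candidates for the long spoon:
- the dark-brown spoon, end at top px (423,293), stud at (428,293)
- the turquoise look-alike at (427,332)
- the pale short spoon at (420,258)

I choose the dark-brown one. The crop confirms a brass stud at its free end, and its bowl is under the rack. Next I'll refine the geometry.

```bash
cat >> h.py <<'E'
def goto(X,yaw,o=None):
    """shares needed: shift in current tool axes (turn not yet made), and turn about tool z"""
    o=o or st(); R=Ro.from_euler("xyz",o["tcp_rot"])
    d=R.inv().apply(np.array(X)-o["tool_pos"])/30
    dy=(o["tcp_rot"][2]-yaw+np.pi)%(2*np.pi)-np.pi
    T=Ro.from_euler("xyz",[np.pi,0,yaw]); d2=T.inv().apply(np.array(X)-o["tool_pos"])/30
    rv=(R.inv()*T).as_rotvec()/(np.pi/2)
    print("shift before turn",d,"| shift after turn",d2,"| turn",rv)
E
python3 - <<'E'
from h import *
pt=env.snapshot("top");ps=env.snapshot("scene")
# yellow stud
for p,(a,b,c,d) in ((pt,(284,300,420,436)),(ps,(222,242,286,302))):
    im=p["pixels"].astype(float)
    for n in ["stud_top","long_spoon","long_mid","short_mid"]:
        for r in env.place_of(p,n)[:2]: print(n,np.array(r["point"]),r["score"])
for p in(pt,ps):
    for z,n in((14,"board"),(10,"long_spoon")):
        for r in env.outline_of(p,n)[:2]:
            m=r["mask"].astype(np.uint8); cs=max(cv2.findContours(m,0,2)[0],key=cv2.contourArea)
            w=np.array([unproj(p,c[0],z)[:2] for c in cs],np.float32)
            (cx,cy),(W,H),A=cv2.minAreaRect(w); bx=cv2.boxPoints(((cx,cy),(W,H),A))
            e=bx[1]-bx[0] if np.linalg.norm(bx[1]-bx[0])>np.linalg.norm(bx[2]-bx[1]) else bx[2]-bx[1]
            print(n,r["score"],"c",cx,cy,"size",W,H,"yaw",np.arctan2(e[1],e[0])%np.pi, "corners",bx.tolist() if n!="board" else "")
# press bed front corners (top) & axis from green mask
m=cv2.inRange(pt["pixels"][255:300,260:310],(0,0,0),(255,255,255))
hsv=cv2.cvtColor(pt["pixels"],cv2.COLOR_BGR2HSV); g=cv2.inRange(hsv,(45,70,20),(90,255,160)); g[:, :260]=0; g[:,320:]=0; g[:262]=0; g[300:]=0
w=[]
L=[];Rr=[]
for v in range(266,290):
    u=np.where(g[v])[0]
    if len(u): L.append(unproj(pt,(u.min()-.5,v),30)[:2]);Rr.append(unproj(pt,(u.max()+.5,v),30)[:2])
for E_ in(L,Rr):
    E_=np.array(E_); k=np.polyfit(E_[:,0],E_[:,1],1); print("bed edge slope",np.arctan(k[0]),"y at x=477:",np.polyval(k,477))
v=np.where(g[:,280:290].any(1))[0].max(); print("bed front",unproj(pt,(284,v+.5),30))
print("stud from px top",unproj(pt,(428,292.8),18),"end",unproj(pt,(423.2,293.2),10))
E
```

```text
long_spoon [ 333.5 -375.6    0.3] 0.91
long_spoon [ 447.2 -356.5    0.2] 0.63
long_mid [737.4 346.3  -1.8] 0.65
long_mid [ 218.  -334.1    6.8] 0.62
short_mid [ 555.  -439.2    7.4] 0.51
long_spoon [ 330.7 -371.3    0.4] 0.77
long_spoon [ 443.4 -357.3   -3.5] 0.73
long_mid [ 218.4 -338.5    1.4] 0.95
long_mid [ 459.6 -474.7    6.7] 0.83
short_mid [ 559.  -435.5    5.4] 0.67
board 0.68 c 742.2474365234375 356.9742431640625 size 110.29329681396484 75.49141693115234 yaw 0.7970167 corners 
board 0.67 c 433.76904296875 326.23089599609375 size 142.08912658691406 262.61419677734375 yaw 1.7969631 corners 
long_spoon 0.75 c 218.8595733642578 -330.07611083984375 size 53.05054473876953 240.2581024169922 yaw 2.9235594 corners [[95.83692932128906, -329.98828125], [330.4068603515625, -381.95849609375], [341.8822021484375, -330.1639404296875], [107.31228637695312, -278.1937255859375]]
long_spoon 0.54 c 449.27325439453125 -415.5047912597656 size 25.608043670654297 114.9218521118164 yaw 1.6852007 corners [[429.99346923828125, -359.8811340332031], [443.11236572265625, -474.0517272949219], [468.5530395
[... 279 characters left out ...]
0312 yaw 2.7288945 corners [[93.37477111816406, -321.3688049316406], [302.97955322265625, -413.1427917480469], [328.484375, -354.8916931152344], [118.87960815429688, -263.1177062988281]]
long_spoon 0.59 c 461.9618835449219 -449.778564453125 size 47.200042724609375 200.11781311035156 yaw 1.6032314 corners [[435.1294250488281, -350.53759765625], [441.6191101074219, -550.5501708984375], [488.7943420410156, -549.01953125], [482.3046569824219, -349.0069580078125]]
bed edge slope -0.11818006837655479 y at x=477: 108.4560834820371
bed edge slope -0.1065596966074626 y at x=477: 39.96845037903689
bed front [429.44  74.03  30.  ]
stud from px top [ 443.95 -375.6    18.  ] end [ 443.46 -362.01   10.  ]
```

Call:
servo_tool --pt "0.89 -0.38 0 0 0 0 0.3" --pt "0.89 -0.38 0 0 0 0 0.3" --pt "0.89 -0.38 0 0 0 0 0.3" --pt "0.89 -0.38 0 0 0 0 0.3" --pt "0.89 -0.38 0 0 0 0 0.3" --pt "0.89 -0.38 0 0 0 0 0.3" --pt "0.89 -0.38 0 0 0 0 0.3" --pt "0.89 -0.38 0 0 0 0 0.3" --pt "0.89 -0.38 0 0 0 0 0.3" --pt "0.89 -0.38 0 0 0 0 0.3" --pt "0 0 0 0 0 -0.0923 0.3" --pt "0 0 0 0 0 -0.0923 0.3" --pt "0 0 0 0 0 -0.0923 0.3" --pt "0 0 0 0 0 -0.0923 0.3" --pt "0 0 0 0 0 -0.0923 0.3" --pt "0 0 0 0 0 -0.0923 0.3" --pt "0 0 0 0 0 -0.0923 0.3" --pt "0 0 0 0 0 -0.0923 0.3" --pt "0 0 0 0 0 -0.0923 0.3" --pt "0 0 0 0 0 0 0.3" --newtons 25

```text
time: 4.3
tool_pos: [446.6, -398.9, 186.8]
tcp_rot: [3.142, 0.0, 1.685]
wrist_force: [-0.2, 0.3, -0.4]
finger_gap: 56.5
grip_force: 0.0
```

```bash
cat >> h.py <<'E'
def wrist():
    o=env.get_obs(); p=env.snapshot("wrist"); T=np.asarray(p["T_tool_cam"])
    W=np.eye(4); W[:3,:3]=Ro.from_euler("xyz",o["tcp_rot"]).as_matrix(); W[:3,3]=o["tool_pos"]
    C=np.linalg.inv(W@T); p["Rw"]=C[:3,:3]; p["tw"]=C[:3,3]; q=dict(p); q["R"]=C[:3,:3]; q["t"]=C[:3,3]
    return o,p,q
E
python3 - <<'E'
from h import *
o,p,q=wrist(); goto([448,-399.5,60],1.685)
cv2.imwrite("pics/w1.png",p["pixels"])
for n in ["stud_top","long_spoon","long_mid","rack"]:
    for r in env.place_of(p,n)[:2]: print(n,np.array(r["point"]),r["score"],proj(q,r["point"]))
print("expected stud px",proj(q,[444.5,-375,18]),"cam",np.asarray(p["T_tool_cam"]))
E
```

```text
t 4.35 pos [ 446.62 -398.93  186.8 ] rot [3.14 0.   1.68] F [-0.18  0.52  0.58] gap 56.931668934681014 0.0 q [ 1.    0.23 -0.37  1.57  0.09  1.35  0.73]
shift before turn [-0.02  0.04  4.23] | shift after turn [-0.02  0.04  4.23] | turn [ 0.  0. -0.]
stud_top [ 316.4 -366.4   18.2] 0.62 [188.33 161.73]
stud_top [ 444.8 -375.8   23.5] 0.49 [322.73 188.03]
long_spoon [ 445.6 -358.3   -3.6] 0.81 [325.52 167.06]
long_spoon [ 331.3 -372.7    1.1] 0.58 [209.16 168.7 ]
long_mid [ 457.6 -477.     6.1] 0.84 [323.8  282.02]
rack [ 519.4 -550.5    0.7] 0.87 [370.67 346.5 ]
expected stud px [322.51 186.38] cam [[   0.     -0.96   -0.27   72.61]
 [   1.      0.      0.      0.69]
 [  -0.     -0.27    0.96 -197.8 ]
 [   0.      0.      0.      1.  ]]
```

View pics/w1.png

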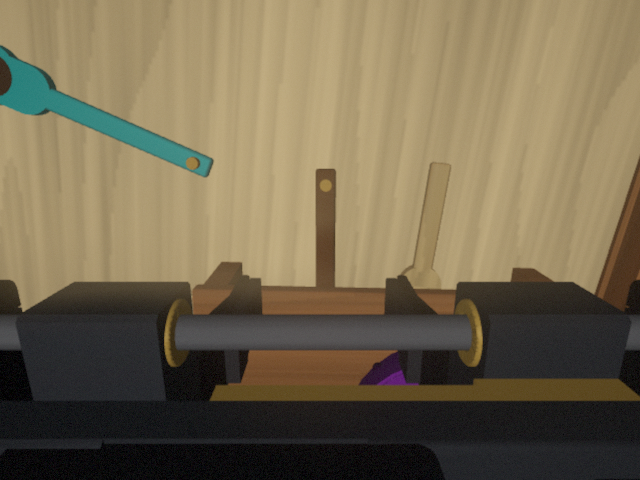

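The wrist view shows the dark spoon with its stud at (326,186), its handle running straight down the picture, and the rack edge at row 288. The turquoise one is at the left and the pale one at (435,220). The spoon lies along the tool x axis as expected.

```bash
python3 - <<'E'
from h import *
o,p,q=wrist()
print("stud",unproj(q,(326,186),18),"end",unproj(q,(325.5,169.5),10),"handle low",unproj(q,(326,283),10),"rack edge",unproj(q,(326,288),85),unproj(q,(210,288),85))
E
```

```text
stud [ 447.9  -374.25   18.  ] end [ 445.78 -359.5    10.  ] handle low [ 459.73 -476.31   10.  ] rack edge [ 456.15 -450.82   85.  ] [ 359.07 -461.77   85.  ]
```

Call:
servo_tool --pt "0.11 0.1 0.9 0 0 0 0.3" --pt "0 0 0.9 0 0 0 0.3" --pt "0 0 0.9 0 0 0 0.3" --pt "0 0 0.9 0 0 0 0.3" --pt "0 0 0.9 0 0 0 0.3" --pt "0 0 0.9 0 0 0 0.3" --pt "0 0 0.36 0 0 0 0.3" --pt "0 0 0.34 0 0 0 0.3" --pt "0 0 0 0 0 0 0.3" --pt "0 0 0 0 0 0 -1" --pt "0 0 0 0 0 0 -1" --pt "0 0 0 0 0 0 -1" --pt "0 0 0 0 0 0 -1" --pt "0 0 0 0 0 0 -1" --pt "0 0 0 0 0 0 -1" --newtons 25

```text
time: 6.1
tool_pos: [449.3, -395.3, 3.9]
tcp_rot: [3.142, 0.0, 1.685]
wrist_force: [0.9, 0.1, 0.9]
finger_gap: 16.5
grip_force: 0.0
```

Call:
servo_tool --pt "0 0 0 0 0 0 -1" --pt "0 0 0 0 0 0 -1"

```text
time: 6.3
tool_pos: [449.3, -395.2, 3.8]
tcp_rot: [-3.142, 0.0, 1.685]
wrist_force: [-0.4, -0.6, 0.1]
finger_gap: 3.1
grip_force: 0.0
```

```bash
python3 - <<'E'
from h import *
o,p,q=wrist(); st()
cv2.imwrite("pics/w2.png",p["pixels"])
E
```

```text
t 6.35 pos [ 449.24 -395.23    3.72] rot [-3.14  0.    1.68] F [ 0.4   0.03 -0.71] gap 2.062486332042683 0.0 q [ 0.97  0.39 -0.35  1.77  0.16  1.01  0.67]
```

View pics/w2.png

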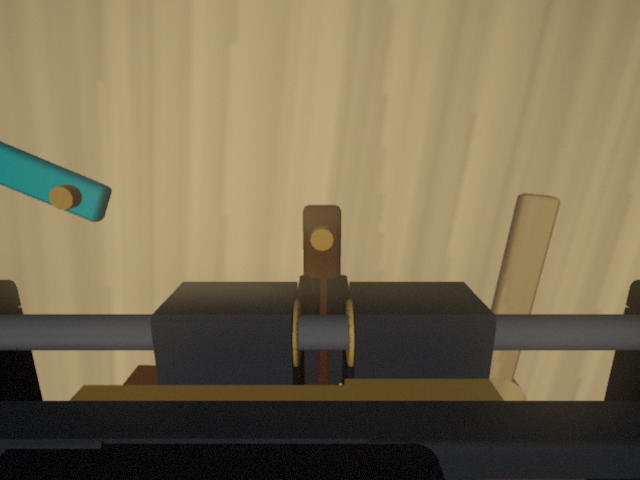

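The fingers shut above the handle without touching it: gap 2 mm, stud at (321,238), spoon unmoved. So the tips sit higher than the TCP reading says. I'll check the height by camera, then open and feel for the table.

```bash
python3 - <<'E'
from h import *
o,p,q=wrist()
print(proj(q,[447.5,-374.5,18]),"width px at z=10 for 20mm:",np.linalg.norm(proj(q,[437.6,-380,10])-proj(q,[457.4,-382.3,10])), p["camera_matrix"][0])
print("stud",unproj(q,(321,239),18),"edges",unproj(q,(303,250),10),unproj(q,(341,250),10),"end",unproj(q,(321,207),10))
for z in (10,18): print(z, [unproj(q,(321,v),z) for v in(207,)])
E
```

```text
[322.45 241.52] width px at z=10 for 20mm: 38.00756515507448 [382.4    0.   322.92]
stud [ 446.63 -373.29   18.  ] edges [ 438.16 -382.49   10.  ] [ 457.93 -380.22   10.  ] end [ 444.95 -358.74   10.  ]
10 [array([ 444.95, -358.74,   10.  ])]
18 [array([ 444.81, -357.24,   18.  ])]
```

Call:
servo_tool --pt "0 0 -0.4 0 0 0 0" --pt "0 0 0 0 0 0 0.2" --pt "0 0 0 0 0 0 0.3" --pt "0 0 0 0 0 0 0.3" --pt "0 0 0 0 0 0 0.3" --pt "0 0 0 0 0 0 0.3" --pt "0 0 0.2 0 0 0 0.3" --pt "0 0 0.2 0 0 0 0.3" --pt "0 0 0.05 0 0 0 0.3" --pt "0 0 0.05 0 0 0 0.3" --pt "0 0 0 0 0 0 0.3"

```text
time: 7.5
tool_pos: [449.1, -395.1, 0.4]
tcp_rot: [-3.141, -0.0, 1.685]
wrist_force: [-0.0, -0.2, 0.2]
finger_gap: 56.5
grip_force: 0.0
```

Call:
servo_tool --pt "0 0 0.05 0 0 0 0.3" --pt "0 0 0.05 0 0 0 0.3" --pt "0 0 0 0 0 0 0.3"

```text
time: 7.8
tool_pos: [449.2, -395.2, -2.4]
tcp_rot: [-3.141, -0.0, 1.685]
wrist_force: [-0.2, 0.1, -0.2]
finger_gap: 56.6
grip_force: 0.0
```

Call:
servo_tool --pt "0 0 0.05 0 0 0 0.3" --pt "0 0 0.05 0 0 0 0.3" --pt "0 0 0 0 0 0 0.3"

```text
time: 8.1
tool_pos: [449.1, -395.1, -5.5]
tcp_rot: [-3.141, -0.0, 1.685]
wrist_force: [-1.0, 1.0, -0.3]
finger_gap: 56.6
grip_force: 0.0
```

Call:
servo_tool --pt "0 0 0.05 0 0 0 0.3" --pt "0 0 0.05 0 0 0 0.3" --pt "0 0 0 0 0 0 0.3"

```text
time: 8.4
tool_pos: [449.1, -395.1, -8.5]
tcp_rot: [-3.141, -0.0, 1.685]
wrist_force: [0.0, -0.2, -0.1]
finger_gap: 56.8
grip_force: 0.0
```

Call:
servo_tool --pt "0 0 0 0 0 0 -0.3" --pt "0 0 0 0 0 0 -0.4" --pt "0 0 0 0 0 0 -0.5" --pt "0 0 0 0 0 0 -0.5" --pt "0 0 0 0 0 0 -0.6" --pt "0 0 0 0 0 0 -0.6" --pt "0 0 0 0 0 0 -0.65" --pt "0 0 0 0 0 0 -0.65" --newtons 10

```text
time: 9.2
tool_pos: [449.3, -395.3, -8.2]
tcp_rot: [3.142, 0.0, 1.685]
wrist_force: [-0.4, 0.2, 0.1]
finger_gap: 15.8
grip_force: 0.0
```

```bash
python3 - <<'E'
from h import *
o,p,q=wrist(); cv2.imwrite("pics/w3.png",cv2.resize(p["pixels"][190:400,200:440],None,fx=2.5,fy=2.5))
T=np.linalg.inv(np.asarray(p["T_tool_cam"]));K=p["camera_matrix"]
for x in(9.5,0):
  for z in (0,-10,-19,-28,-38):
    c=K@(T[:3,:3]@[x,0,z]+T[:3,3]); print(x,z,c[:2]/c[2])
E
```

```text
9.5 0 [321.3 254.4]
9.5 -10 [321.23 260.28]
9.5 -19 [321.17 266.08]
9.5 -28 [321.1  272.45]
9.5 -38 [321.01 280.28]
0 0 [321.31 270.89]
0 -10 [321.24 277.49]
0 -19 [321.18 284.  ]
0 -28 [321.11 291.13]
0 -38 [321.03 299.88]
```

View pics/w3.png

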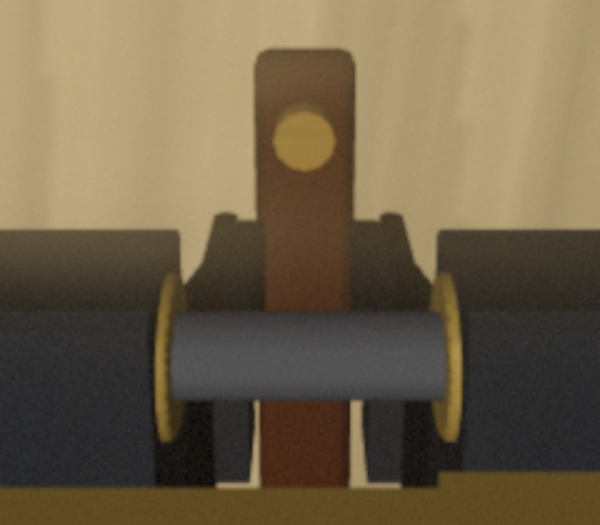

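The fingers' inner edges still overlap the handle, so the tips are above z=10. The true fingertips therefore sit at least 19 mm behind the reported TCP. I'll open and feel for the table in small steps.

Call:
servo_tool --pt "0 0 0 0 0 0 0.2" --pt "0 0 0 0 0 0 0.2" --pt "0 0 0 0 0 0 0.2" --pt "0 0 0 0 0 0 0.2" --pt "0 0 0.06 0 0 0 0.2" --pt "0 0 0.06 0 0 0 0.2" --pt "0 0 0.06 0 0 0 0.2" --pt "0 0 0 0 0 0 0.2"

```text
time: 10.05
tool_pos: [449.0, -395.1, -14.1]
tcp_rot: [-3.141, -0.0, 1.685]
wrist_force: [0.3, 0.1, 0.1]
finger_gap: 51.9
grip_force: 0.0
```

Call:
servo_tool --pt "0 0 0.05 0 0 0 0.2" --pt "0 0 0.05 0 0 0 0.2" --pt "0 0 0 0 0 0 0.2"

```text
time: 10.35
tool_pos: [449.1, -395.1, -16.9]
tcp_rot: [-3.141, -0.0, 1.685]
wrist_force: [-0.9, 0.3, -0.3]
finger_gap: 52.2
grip_force: 0.0
```

Call:
servo_tool --pt "0 0 0.05 0 0 0 0.2" --pt "0 0 0.05 0 0 0 0.2" --pt "0 0 0 0 0 0 0.2"

```text
time: 10.65
tool_pos: [449.1, -395.1, -19.9]
tcp_rot: [-3.141, -0.0, 1.685]
wrist_force: [0.1, -0.6, 0.3]
finger_gap: 52.7
grip_force: 0.0
```

Call:
servo_tool --pt "0 0 0 0 0 0 -0.3" --pt "0 0 0 0 0 0 -0.5" --pt "0 0 0 0 0 0 -0.6" --pt "0 0 0 0 0 0 -0.65" --pt "0 0 0 0 0 0 -0.65" --pt "0 0 0 0 0 0 -0.65" --pt "0 0 0 0 0 0 -0.65" --newtons 10

```text
time: 11.35
tool_pos: [449.3, -395.3, -19.6]
tcp_rot: [3.142, 0.0, 1.685]
wrist_force: [0.4, 0.3, 0.1]
finger_gap: 16.2
grip_force: 0.0
```

Call:
servo_tool --pt "0 0 0 0 0 0 0.2" --pt "0 0 0 0 0 0 0.2" --pt "0 0 0 0 0 0 0.2" --pt "0 0 0 0 0 0 0.2" --pt "0 0 0.06 0 0 0 0.2" --pt "0 0 0.06 0 0 0 0.2" --pt "0 0 0.06 0 0 0 0.2" --pt "0 0 0 0 0 0 0.2"

```text
time: 12.15
tool_pos: [449.0, -395.0, -25.5]
tcp_rot: [-3.141, -0.0, 1.685]
wrist_force: [-0.5, -0.3, 1.0]
finger_gap: 52.0
grip_force: 0.0
```

Call:
servo_tool --pt "0 0 0.05 0 0 0 0.2" --pt "0 0 0.05 0 0 0 0.2" --pt "0 0 0 0 0 0 0.2"

```text
time: 12.45
tool_pos: [449.1, -395.1, -28.3]
tcp_rot: [-3.141, -0.0, 1.685]
wrist_force: [0.3, -0.1, 0.5]
finger_gap: 52.1
grip_force: 0.0
```

Call:
servo_tool --pt "0 0 0.05 0 0 0 0.2" --pt "0 0 0 0 0 0 -0.3" --pt "0 0 0 0 0 0 -0.5" --pt "0 0 0 0 0 0 -0.6" --pt "0 0 0 0 0 0 -0.65" --pt "0 0 0 0 0 0 -0.65" --pt "0 0 0 0 0 0 -0.65" --pt "0 0 0 0 0 0 -0.65"

```text
time: 13.25
tool_pos: [449.3, -395.3, -29.5]
tcp_rot: [3.142, 0.0, 1.685]
wrist_force: [-0.2, 0.3, 1.2]
finger_gap: 19.7
grip_force: 10.0
```

```bash
python3 - <<'E'
from h import *
o,p,q=wrist(); s=env.snapshot("scene"); st()
a=cv2.resize(p["pixels"][190:400,200:440],(400,350)); b=cv2.resize(s["pixels"][100:240,200:360],(400,350))
cv2.imwrite("pics/w4.png",cv2.hconcat([a,b]))
E
```

```text
t 13.35 pos [ 449.25 -395.29  -29.48] rot [-3.14  0.    1.68] F [-0.36 -0.1   0.65] gap 19.552789456444202 10.00028371810913 q [ 0.96  0.43 -0.35  1.79  0.18  0.95  0.66]
```

View pics/w4.png

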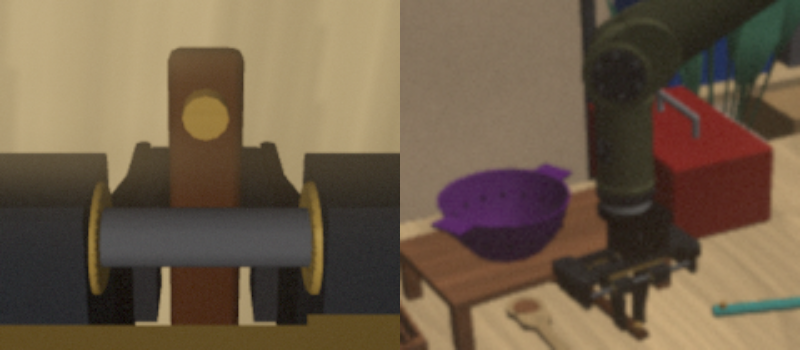

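Wrist view: the fingers now hug the handle on both sides, and the gap of 19.7 mm at 10 N confirms the grip. The tips are about 33 mm behind the TCP reading, so I'll work with that. Next I'll firm the grip and drag the spoon along its axis.

Call:
servo_tool --pt "0 0 0 0 0 0 -1" --pt "0 0 0 0 0 0 -1" --pt "0.1 0 0 0 0 0 -1" --pt "0.3 0 0 0 0 0 -1" --pt "0.4 0 0 0 0 0 -1" --pt "0.4 0 0 0 0 0 -1" --pt "0.5 0 0 0 0 0 -1" --pt "0.5 0 0 0 0 0 -1" --pt "0.5 0 0 0 0 0 -1" --pt "0.5 0 0 0 0 0 -1" --pt "0.5 0 0 0 0 0 -1" --pt "0.5 0 0 0 0 0 -1" --pt "0.5 0 0 0 0 0 -1" --pt "0.5 0 0 0 0 0 -1" --pt "0.5 0 0 0 0 0 -1" --pt "0.5 0 0 0 0 0 -1" --pt "0.4 0 0 0 0 0 -1" --pt "0.2 0 0 0 0 0 -1" --pt "0 0 0 0 0 0 -1" --newtons 25

```text
time: 15.25
tool_pos: [426.0, -191.3, -29.5]
tcp_rot: [-3.141, -0.001, 1.686]
wrist_force: [-0.5, 1.7, 0.1]
finger_gap: 19.3
grip_force: 25.0
```

```bash
python3 - <<'E'
from h import *
o=st()
for c in("top","scene"):
    p=env.snapshot(c)
    for n in ["stud_top","long_mid","long_spoon","short_mid"]:
        for r in env.place_of(p,n)[:2]: print(n,np.array(r["point"]),r["score"])
E
```

```text
t 15.25 pos [ 426.   -191.31  -29.55] rot [-3.14 -0.    1.69] F [-0.55  1.73  0.12] gap 19.290907463848107 24.997035562992096 q [ 0.8   0.2  -0.47  2.1   0.12  0.87  0.38]
long_mid [ 217.7 -336.6    2.2] 0.93
long_mid [ 432.9 -273.9    2.7] 0.86
long_spoon [ 331.7 -373.3   -1.8] 0.67
short_mid [ 553.5 -436.6    8.2] 0.81
long_mid [ 220.5 -336.3    1.8] 0.73
long_mid [ 432.5 -273.3    5.1] 0.43
long_spoon [ 420.5 -154.7   -2.7] 0.53
short_mid [ 560.2 -433.7    1.9] 0.55
```

Call:
servo_tool --pt "0 0 0 0 0 0 -0.2" --pt "0 0 0 0 0 0 0" --pt "0 0 0 0 0 0 0" --pt "0 0 0 0 0 0 0" --pt "-0.3 0 0 0 0 0 0" --pt "-0.6 0 0 0 0 0 0" --pt "-0.7 0 0 0 0 0 0" --pt "-0.7 0 0 0 0 0 0" --pt "-0.43 0 0 0 0 0 0" --pt "0 0 0.04 0 0 0 0" --pt "0 0 0 0 0 0 0" --pt "0 0 0 0 0 0 -1" --pt "0 0 0 0 0 0 -1" --pt "0 0 0 0 0 0 -1" --pt "0 0 0 0 0 0 -1" --pt "0 0 0 0 0 0 -1" --pt "0 0 0 0 0 0 -1" --newtons 30

```text
time: 17.45
tool_pos: [435.5, -273.5, -30.7]
tcp_rot: [-3.142, -0.0, 1.685]
wrist_force: [0.5, 0.7, 1.2]
finger_gap: 19.5
grip_force: 30.0
```

```bash
python3 - <<'E'
from h import *
st()
o,p,q=wrist()
for n in("stud_top","long_spoon"):
  for r in env.place_of(p,n)[:2]: print(n,np.array(r["point"]),r["score"],proj(q,r["point"]))
E
```

```text
t 17.45 pos [ 435.46 -273.54  -30.65] rot [-3.14 -0.    1.68] F [0.46 0.73 1.21] gap 19.512307521465896 29.99749481678009 q [ 0.88  0.29 -0.41  1.99  0.14  0.89  0.51]
stud_top [ 419.8 -177.    20.8] 0.7 [307.71  59.68]
long_spoon [ 424.1 -158.1   -3.5] 0.94 [325.6  21.3]
```

Call:
servo_tool --pt "0 0 -0.2 0 0 0 -1" --pt "0 0 -0.4 0 0 0 -1" --pt "0 0 -0.5 0 0 0 -1" --pt "0 0 -0.5 0 0 0 -1" --pt "0 0 -0.4 0 0 0 -1" --pt "0 0 0 0 0 0.04 -1" --pt "0 0 0 0 0 0.08 -1" --pt "0 0 0 0 0 0.09 -1" --pt "0 0 0 0 0 0.09 -1" --pt "0 0 0 0 0 0.09 -1" --pt "0 0 0 0 0 0.09 -1" --pt "0 0 0 0 0 0.09 -1" --pt "0 0 0 0 0 0.09 -1" --pt "0 0 0 0 0 0.09 -1" --pt "0 0 0 0 0 0.09 -1" --pt "0 0 0 0 0 0.09 -1" --pt "0 0 0 0 0 0.09 -1" --pt "0 0 0 0 0 0.09 -1" --pt "0 0 0 0 0 0.08 -1" --pt "0 0 0 0 0 0.05 -1"

```text
time: 19.6
tool_pos: [435.7, -274.2, 30.3]
tcp_rot: [3.141, -0.001, -0.267]
wrist_force: [0.5, -0.0, -0.6]
finger_gap: 19.2
grip_force: 30.0
```

```bash
python3 - <<'E'
from h import *
goto([464,-55,29],-0.117)
E
```

```text
t 19.6 pos [ 435.74 -274.17   30.29] rot [ 3.14 -0.   -0.27] F [ 0.46 -0.01 -0.56] gap 19.18306556435449 29.99497354030609 q [ 0.72  0.18 -0.23  1.96  0.05  1.01 -1.37]
shift before turn [-1.02 -7.3   0.04] | shift after turn [ 0.08 -7.37  0.04] | turn [ 0.  -0.  -0.1]
```

Call:
servo_tool --pt "0 0 0 0 0 -0.05 -1" --pt "0 0 0 0 0 -0.045 -1" --pt "0 -0.2 0 0 0 0 -1" --pt "0.08 -0.4 0 0 0 0 -1" --pt "0 -0.55 0 0 0 0 -1" --pt "0 -0.6 0 0 0 0 -1" --pt "0 -0.6 0 0 0 0 -1" --pt "0 -0.6 0 0 0 0 -1" --pt "0 -0.6 0 0 0 0 -1" --pt "0 -0.6 0 0 0 0 -1" --pt "0 -0.6 0 0 0 0 -1" --pt "0 -0.6 0 0 0 0 -1" --pt "0 -0.6 0.1 0 0 0 -1" --pt "0 -0.6 0.2 0 0 0 -1" --pt "0 -0.5 0.25 0 0 0 -1" --pt "0 -0.32 0.25 0 0 0 -1" --pt "0 0 0 0 0 0 -1"

```text
time: 21.3
tool_pos: [461.9, -52.1, 4.4]
tcp_rot: [-3.141, 0.002, -0.111]
wrist_force: [-0.2, -0.9, -1.8]
finger_gap: 19.5
grip_force: 30.0
```

```bash
python3 - <<'E'
from h import *
goto([479.2,74,6],-0.117)
for c in("top","scene"):
    p=env.snapshot(c); cv2.imwrite(f"pics/{c}5.png",p["pixels"])
    for n in ["stud_top","long_mid","long_spoon","press","lever_hinge"]:
        for r in env.place_of(p,n)[:2]: print(n,np.array(r["point"]),r["score"],proj(p,r["point"]))
E
```

```text
t 21.3 pos [461.87 -52.06   4.36] rot [-3.14  0.   -0.11] F [-0.21 -0.86 -1.75] gap 19.540746313881723 29.997048676013947 q [ 0.47  0.14 -0.43  2.08  0.07  0.94 -1.68]
shift before turn [ 0.11 -4.24 -0.05] | shift after turn [ 0.08 -4.24 -0.05] | turn [-0.  0.  0.]
long_mid [ 218.3 -338.2    7.9] 0.82 [417.68 366.6 ]
press [582.8  63.2  -3.3] 0.6 [288.84 249.82]
lever_hinge [581.8  22.5 182. ] 0.78 [299.3  238.76]
long_mid [ 214.3 -335.2    4.6] 0.74 [358.17 221.48]
long_mid [801.1 211.8  -0.8] 0.56 [270.18 401.26]
press [581.9  57.4   1.1] 0.85 [322.18 324.92]
press [592.7 470.6  -2.9] 0.62 [419.24 454.48]
lever_hinge [579.6  22.1 176.8] 0.61 [316.76 263.6 ]
```

View pics/scene5.png

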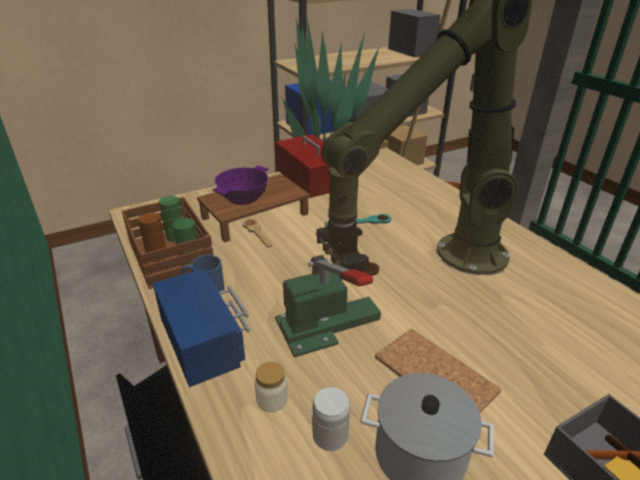

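The scene view shows the gripper holding the spoon just on the −y side of the press, around (345,245). The slot is clear and nothing else has moved. I'll check the stud in the wrist view numerically before entering.

```bash
python3 - <<'E'
from h import *
o,p,q=wrist()
for n in("stud_top","long_spoon","ram_tip","press"):
  for r in env.place_of(p,n)[:2]: print(n,np.array(r["point"]),r["score"],proj(q,r["point"]))
# stud blob
hsv=cv2.cvtColor(p["pixels"],cv2.COLOR_BGR2HSV); e=proj(q,[461.87+102*.994,-52-102*.111,53]); print("exp",e)
m=cv2.inRange(hsv,(15,100,90),(30,255,255)); u,v=e.astype(int); m2=np.zeros_like(m); m2[max(0,v-40):v+40,u-40:u+40]=m[max(0,v-40):v+40,u-40:u+40]
M=cv2.moments(m2,True)
if M["m00"]: c=(M["m10"]/M["m00"],M["m01"]/M["m00"]); w=unproj(q,c,53); R=Ro.from_euler("xyz",o["tcp_rot"]); print("blob",c,M["m00"],w,"tool",R.inv().apply(w-o["tool_pos"]))
E
```

```text
stud_top [560.7 -71.4  59.1] 0.71 [339.41  56.42]
long_spoon [578.1 -69.2  34.7] 0.94 [326.79  21.51]
press [585.6  61.4   3.2] 0.65 [53.72 57.27]
exp [315.63  54.82]
blob (323.33390903857224, 46.6839378238342) 1737.0 [565.59 -66.38  53.  ] tool [103.32  -0.14 -47.67]
```

Call:
servo_tool --pt "0 -0.2 0 0 0 0.003 -1" --pt "0 -0.4 0 0 0 0 -1" --pt "0 -0.5 0 0 0 0 -1" --pt "0 -0.5 0 0 0 0 -1" --pt "0 -0.5 0 0 0 0 -1" --pt "0 -0.5 0 0 0 0 -1" --pt "0 -0.5 0 0 0 0 -1" --pt "0 -0.5 0 0 0 0 -1" --pt "0 -0.4 0 0 0 0 -1" --pt "0 -0.24 0 0 0 0 -1" --pt "0 0 0 0 0 0 -1"

```text
time: 23.25
tool_pos: [478.0, 73.3, 5.3]
tcp_rot: [-3.141, -0.0, -0.116]
wrist_force: [0.5, -0.3, -1.7]
finger_gap: 19.0
grip_force: 30.0
```

Call:
servo_tool --pt "0.1 0 0 0 0 0 -1" --pt "0.1 0 0 0 0 0 -1" --pt "0 0 0 0 0 0 -1"

```text
time: 23.55
tool_pos: [484.5, 70.2, 5.3]
tcp_rot: [3.141, -0.0, -0.12]
wrist_force: [1.1, 0.7, -1.5]
finger_gap: 19.4
grip_force: 30.0
```

Call:
servo_tool --pt "0.08 0 0 0 0 0 -1" --pt "0.08 0 0 0 0 0 -1" --pt "0 0 0 0 0 0 -1"

```text
time: 23.85
tool_pos: [489.1, 70.3, 5.3]
tcp_rot: [-3.142, -0.0, -0.119]
wrist_force: [-0.4, 0.5, -0.8]
finger_gap: 19.4
grip_force: 30.0
```

Call:
servo_tool --pt "0.07 0 0 0 0 0 -1" --pt "0 0 0 0 0 0 -1"

```text
time: 24.05
tool_pos: [491.0, 70.2, 5.2]
tcp_rot: [-3.142, -0.0, -0.119]
wrist_force: [-0.5, 0.0, 0.8]
finger_gap: 19.6
grip_force: 30.0
```

Call:
servo_tool --pt "0.07 0 0 0 0 0 -1" --pt "0 0 0 0 0 0 -1"

```text
time: 24.25
tool_pos: [491.3, 70.1, 4.6]
tcp_rot: [3.141, 0.003, -0.118]
wrist_force: [-5.2, 0.2, -0.2]
finger_gap: 19.3
grip_force: 30.0
```

Contact with the backstop at x≈491 (−5 N). I'll back off 10 mm, trim y by about 2 mm, and lower onto the bed.

Call:
servo_tool --pt "-0.2 0 0 0 0 0 -1" --pt "-0.2 -0.05 0 0 0 0 -1" --pt "0 0 0 0 0 0 -1" --pt "0 0 0.07 0 0 0 -1" --pt "0 0 0.07 0 0 0 -1" --pt "0 0 0.05 0 0 0 -1" --pt "0 0 0 0 0 0 -1"

```text
time: 24.95
tool_pos: [481.2, 72.8, -0.6]
tcp_rot: [3.142, 0.0, -0.119]
wrist_force: [0.8, 0.9, 0.0]
finger_gap: 19.3
grip_force: 30.0
```

```bash
python3 - <<'E'
from h import *
o,p,q=wrist(); st(); s=env.snapshot("scene")
a=p["pixels"][0:240,120:520]; b=cv2.resize(s["pixels"][240:360,270:390],(360,360),interpolation=2)
a=cv2.copyMakeBorder(a,0,120,0,0,0); cv2.imwrite("pics/c6.png",cv2.hconcat([a,b]))
# where bed edges and centreline should be
for x in(-45,-60,-150):
    X=lambda y,z:[581+x*.993+y*.117,62-x*.117+y*.993,z]
    print(x,"bed edges px",proj(q,X(-35,30)),proj(q,X(35,30)),"handle edges",proj(q,X(-10,40)),proj(q,X(10,40)))
E
```

```text
t 25.0 pos [481.24  72.86  -0.56] rot [-3.14 -0.   -0.12] F [ 0.25 -0.05 -1.  ] gap 19.394765899688554 29.996775090694427 q [ 0.29  0.2  -0.53  2.03  0.12  0.94 -1.99]
-45 bed edges px [401.86 176.55] [240.59 176.68] handle edges [345.59 179.21] [296.67 179.25]
-60 bed edges px [400.04 210.56] [242.54 210.69] handle edges [345.05 215.2 ] [297.34 215.24]
-150 bed edges px [390.71 385.36] [252.55 385.48] handle edges [342.34 398.57] [300.8 398.6]
```

View pics/c6.png

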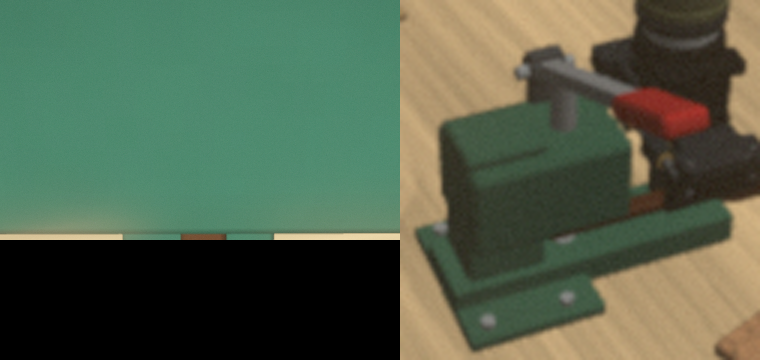

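At row 238 of the wrist view the bed spans columns 242–393 and the handle 301–346. The spoon is therefore about 2.7 mm off towards −y. I'll correct that, release, and rise.

Call:
servo_tool --pt "0 -0.05 0 0 0 0 -1" --pt "0 -0.04 0 0 0 0 -1" --pt "0 0 0 0 0 0 -1" --pt "0 0 0 0 0 0 -0.4" --pt "0 0 0 0 0 0 -0.2" --pt "0 0 0 0 0 0 -0.1" --pt "0 0 0 0 0 0 -0.1" --pt "0 0 -0.2 0 0 0 -0.1" --pt "0 0 -0.5 0 0 0 -0.1" --pt "0 0 -0.9 0 0 0 -0.1" --pt "0 0 -0.9 0 0 0 -0.1" --pt "0 0 0 0 0 0 -0.1"

```text
time: 26.25
tool_pos: [484.7, 76.2, 78.6]
tcp_rot: [-3.141, -0.008, -0.119]
wrist_force: [0.3, 0.1, -0.4]
finger_gap: 39.1
grip_force: 0.0
```

```bash
python3 - <<'E'
from h import *
o,p,q=wrist(); st(); im=p["pixels"].astype(int)
# classify along rows: handle (brown: R>>G,B dark), bed (green)
hsv=cv2.cvtColor(p["pixels"],cv2.COLOR_BGR2HSV)
for v in range(150,330,12):
    g=np.where((hsv[v,:,0]>60)&(hsv[v,:,0]<95)&(hsv[v,:,1]>60))[0]; b=np.where(((hsv[v,:,0]<14)|(hsv[v,:,0]>172))&(hsv[v,:,1]>80)&(hsv[v,:,2]<140))[0]
    if len(g) and len(b): print(v,g.min(),g.max(),b.min(),b.max())
E
```

```text
t 26.3 pos [483.23  75.8   76.69] rot [-3.14 -0.   -0.12] F [-0.23 -0.33 -0.68] gap 39.25466248973294 0.0 q [ 0.31  0.09 -0.54  1.96  0.05  1.09 -1.94]
186 273 377 320 320
198 275 376 318 336
210 286 376 323 336
222 295 375 317 335
234 284 375 312 338
246 276 374 311 338
258 276 374 310 337
270 284 373 310 335
282 293 365 320 337
294 283 365 7 496
306 281 365 0 634
```

Spoon is centred on the bed: at row 246 the bed's centre is at 325 and the handle's at 324. Now to the lever.

Call:
servo_tool --pt "0 0 -0.89 0 0 0 -1" --pt "0 0 -0.89 0 0 0 -1" --pt "0 0 -0.89 0 0 0 -1" --pt "0 0 -0.89 0 0 0 -1" --pt "0 0 -0.89 0 0 0 -1" --pt "0 0 -0.89 0 0 0 -1" --pt "0 0 -0.89 0 0 0 -1" --pt "0 0 -0.88 0 0 0 -1" --pt "0.41 -0.7 0 0 0 0 -1" --pt "0.41 -0.7 0 0 0 0 -1" --pt "0.41 -0.7 0 0 0 0 -1" --pt "0.41 -0.7 0 0 0 0 -1" --pt "0.41 -0.7 0 0 0 0 -1" --pt "0.41 -0.7 0 0 0 0 -1" --pt "0.41 -0.7 0 0 0 0 -1" --pt "0.41 -0.67 0 0 0 0 -1" --pt "0 0 0 0 0 0 -1"

```text
time: 28.0
tool_pos: [598.7, 232.7, 285.1]
tcp_rot: [-3.141, 0.004, -0.115]
wrist_force: [-0.8, -0.5, 0.1]
finger_gap: 0.3
grip_force: 0.0
```

Call:
servo_tool --pt "0 0 0.3 0 0 0 -1" --pt "0 0 0.3 0 0 0 -1" --pt "0 0 0.2 0 0 0 -1" --pt "0 0 0.2 0 0 0 -1" --pt "0 0 0.2 0 0 0 -1" --pt "0 0 0.2 0 0 0 -1" --pt "0 0 0 0 0 0 -1"

```text
time: 28.7
tool_pos: [599.0, 230.0, 245.8]
tcp_rot: [-3.141, -0.001, -0.119]
wrist_force: [0.1, 0.3, 3.7]
finger_gap: 0.5
grip_force: 1.9
```

Call:
servo_tool --pt "0 0 0.3 0 0 0 -1" --pt "0 0 0.35 0 0 0 -1" --pt "0 0 0.35 0 0 0 -1" --pt "0 0 0.35 0 0 0 -1" --pt "0 0 0.35 0 0 0 -1" --pt "0 0 0.35 0 0 0 -1" --pt "0 0 0.35 0 0 0 -1" --pt "0 0 0.35 0 0 0 -1" --pt "0 0 0.35 0 0 0 -1" --pt "0 0 0.35 0 0 0 -1" --pt "0 0 0.3 0 0 0 -1" --pt "0 0 0.3 0 0 0 -1" --pt "0 0 0 0 0 0 -1"

```text
time: 30.0
tool_pos: [599.7, 232.2, 125.0]
tcp_rot: [-3.138, -0.002, -0.117]
wrist_force: [0.4, 4.0, 7.3]
finger_gap: 0.4
grip_force: 3.7
```

Call:
servo_tool --pt "0 0 0.2 0 0 0 -1" --pt "0 0 0.2 0 0 0 -1" --pt "0 0 0.2 0 0 0 -1" --pt "0 0 0 0 0 0 -1"

```text
time: 30.4
tool_pos: [599.5, 229.8, 107.1]
tcp_rot: [3.141, -0.001, -0.119]
wrist_force: [-0.4, -0.5, 8.0]
finger_gap: 0.4
grip_force: 3.9
```

Call:
servo_tool --pt "0 0 0.13 0 0 0 -1" --pt "0 0 0.13 0 0 0 -1" --pt "0 0 0 0 0 0 -1"

```text
time: 30.7
tool_pos: [599.6, 228.9, 102.2]
tcp_rot: [3.14, -0.002, -0.119]
wrist_force: [-4.9, -3.4, 18.1]
finger_gap: 0.1
grip_force: 8.3
```

Call:
servo_tool --pt "0 0 0.08 0 0 0 -1" --pt "0 0 0.08 0 0 0 -1" --pt "0 0 0 0 0 0 -1"

```text
time: 31.0
tool_pos: [599.8, 228.7, 101.3]
tcp_rot: [3.139, -0.004, -0.12]
wrist_force: [-11.6, -6.7, 36.2]
finger_gap: 0.3
grip_force: 16.3
```

The press is at its stop: force rises steeply with no further travel. I'll let the lever up, following it gently.

Call:
servo_tool --pt "0 0 -0.2 0 0 0 -1" --pt "0 0 -0.4 0 0 0 -1" --pt "0 0 -0.5 0 0 0 -1" --pt "0 0 -0.5 0 0 0 -1" --pt "0 0 -0.5 0 0 0 -1" --pt "0 0 -0.5 0 0 0 -1" --pt "0 0 -0.5 0 0 0 -1" --pt "0 0 -0.5 0 0 0 -1" --pt "0 0 -0.5 0 0 0 -1" --pt "0 0 -0.5 0 0 0 -1" --pt "0 0 -0.5 0 0 0 -1" --pt "0 0 -0.4 0 0 0 -1" --pt "0 0 -0.4 0 0 0 -1" --pt "0 0 -0.5 0 0 0 -1" --pt "0 0 -0.5 0 0 0 -1" --pt "0 0 0 0 0 0 -1"

```text
time: 32.6
tool_pos: [599.7, 231.3, 303.5]
tcp_rot: [-3.139, -0.003, -0.118]
wrist_force: [0.6, -0.8, 0.3]
finger_gap: 0.5
grip_force: 0.0
```

```bash
python3 - <<'E'
from h import *
goto([483,75.8,290],-0.119)
for c in("scene",):
    p=env.snapshot(c)
    for n in ["lever_pad","long_mid","long_spoon"]:
        for r in env.place_of(p,n)[:2]: print(n,np.array(r["point"]),r["score"])
E
```

```text
t 32.6 pos [599.67 231.31 303.51] rot [-3.14 -0.   -0.12] F [ 0.58 -0.79  0.3 ] gap 0.4692418009490058 0.0 q [ 0.06  0.34 -0.64  1.26  0.2   1.6  -2.23]
shift before turn [-3.25  5.61  0.42] | shift after turn [-3.25  5.61  0.45] | turn [-0. -0.  0.]
lever_pad [603.2 216.  282.6] 0.64
long_mid [480.8  78.3  34.4] 0.71
long_spoon [594.6  63.7  27.2] 0.83
long_spoon [477.6  75.9  37.9] 0.75
```

Call:
servo_tool --pt "-0.41 0.7 0 0 0 0 -0.1" --pt "-0.41 0.7 0 0 0 0 -0.1" --pt "-0.41 0.7 0 0 0 0 -0.1" --pt "-0.41 0.7 0 0 0 0 -0.1" --pt "-0.41 0.7 0 0 0 0 -0.1" --pt "-0.41 0.7 0 0 0 0 -0.1" --pt "-0.41 0.7 0 0 0 0 -0.1" --pt "-0.41 0.7 0 0 0 0 -0.1" --pt "0 0 0.9 0 0 0 -0.1" --pt "0 0 0.9 0 0 0 -0.1" --pt "0 0 0.9 0 0 0 -0.1" --pt "0 0 0.9 0 0 0 -0.1" --pt "0 0 0.9 0 0 0 -0.1" --pt "0 0 0.9 0 0 0 -0.1" --pt "0 0 0.9 0 0 0 -0.1" --pt "0 0 0.9 0 0 0 -0.1" --pt "0 0 0.9 0 0 0 -0.1" --pt "0 0 0 0 0 0 -0.1"

```text
time: 34.6
tool_pos: [477.2, 74.1, 53.8]
tcp_rot: [3.14, 0.008, -0.119]
wrist_force: [-0.3, 0.1, 0.4]
finger_gap: 39.2
grip_force: 0.0
```

```bash
python3 - <<'E'
from h import *
goto([481.5,75.5,-0.6],-0.119)
o,p,q=wrist(); hsv=cv2.cvtColor(p["pixels"],cv2.COLOR_BGR2HSV)
for v in range(198,290,12):
    g=np.where((hsv[v,:,0]>60)&(hsv[v,:,0]<95)&(hsv[v,:,1]>60))[0]; b=np.where(((hsv[v,:,0]<14)|(hsv[v,:,0]>172))&(hsv[v,:,1]>80)&(hsv[v,:,2]<140))[0]
    if len(g) and len(b): print(v,g.min(),g.max(),b.min(),b.max())
E
```

```text
t 34.6 pos [477.2   74.08  53.77] rot [ 3.14  0.01 -0.12] F [-0.28  0.08  0.41] gap 39.15708810021208 0.0 q [ 0.33  0.12 -0.56  1.99  0.07  1.06 -1.96]
shift before turn [ 0.15 -0.07  1.81] | shift after turn [ 0.14 -0.06  1.81] | turn [0.   0.01 0.  ]
198 265 377 311 327
210 277 376 311 327
222 286 375 308 328
234 278 376 304 333
246 267 375 304 334
258 267 374 304 333
270 277 373 305 332
282 283 365 3 327
```

Call:
servo_tool --pt "0.06 0 0.6 0 0 0 -0.1" --pt "0 0 0.6 0 0 0 -0.1" --pt "0 0 0.35 0 0 0 -0.1" --pt "0 0 0.25 0 0 0 -0.1" --pt "0 0 0 0 0 0 -0.1" --pt "0 0 0 0 0 0 -0.1" --pt "0 0 0 0 0 0 -1" --pt "0 0 0 0 0 0 -1" --pt "0 0 0 0 0 0 -1" --pt "0 0 0 0 0 0 -1" --pt "0 0 0 0 0 0 -1" --newtons 30

```text
time: 35.75
tool_pos: [484.0, 74.7, 4.6]
tcp_rot: [-3.141, -0.002, -0.119]
wrist_force: [-0.7, 0.3, 5.7]
finger_gap: 6.9
grip_force: 2.6
```

Fingers slid shut over the top: z was read before it had settled, so I stopped about 6 mm high. I'll open, go lower, and grip again.

Call:
servo_tool --pt "0 0 -0.25 0 0 0 -1" --pt "0 0 0 0 0 0 -0.1" --pt "0 0 0 0 0 0 -0.1" --pt "0 0 0 0 0 0 -0.1" --pt "-0.08 0 0 0 0 0 -0.1" --pt "0 0 0 0 0 0 -0.1" --pt "0 0 0 0 0 0 -0.1"

```text
time: 36.45
tool_pos: [480.5, 74.7, 11.1]
tcp_rot: [3.141, 0.0, -0.118]
wrist_force: [0.2, 0.1, -0.7]
finger_gap: 37.3
grip_force: 0.0
```

```bash
python3 - <<'E'
from h import *
st()
o,p,q=wrist(); hsv=cv2.cvtColor(p["pixels"],cv2.COLOR_BGR2HSV)
for v in range(216,300,12):
    g=np.where((hsv[v,:,0]>60)&(hsv[v,:,0]<95)&(hsv[v,:,1]>60))[0]; b=np.where(((hsv[v,:,0]<14)|(hsv[v,:,0]>172))&(hsv[v,:,1]>80)&(hsv[v,:,2]<140))[0]
    if len(g) and len(b): print(v,g.min(),g.max(),b.min(),b.max())
E
```

```text
t 36.45 pos [480.47  74.75  11.08] rot [ 3.14  0.   -0.12] F [ 0.2   0.13 -0.72] gap 37.333461263031 0.0 q [ 0.31  0.18 -0.56  2.03  0.12  0.96 -1.99]
216 267 392 336 336
228 275 391 304 336
240 267 390 303 342
252 259 389 304 341
264 264 388 304 343
276 278 387 305 342
288 284 363 1 523
```

Call:
servo_tool --pt "0 0 0.15 0 0 0 -0.1" --pt "0 0 0.15 0 0 0 -0.1" --pt "0 0 0.1 0 0 0 -0.1" --pt "0 0 0 0 0 0 -0.1" --pt "0 0 0 0 0 0 -1" --pt "0 0 0 0 0 0 -1" --pt "0 0 0 0 0 0 -1" --pt "0 0 0 0 0 0 -1" --pt "0 0 0 0 0 0 -1" --newtons 30

```text
time: 37.4
tool_pos: [480.9, 74.8, -0.6]
tcp_rot: [3.142, -0.0, -0.119]
wrist_force: [0.1, -0.5, 1.1]
finger_gap: 19.5
grip_force: 30.0
```

Call:
servo_tool --pt "0 0 -0.1 0 0 0 -1" --pt "0 0 -0.1 0 0 0 -1" --pt "0 -0.2 0 0 0 0 -1" --pt "0 -0.4 0 0 0 0 -1" --pt "0 -0.5 0 0 0 0 -1" --pt "0 -0.5 0 0 0 0 -1" --pt "0 -0.5 0 0 0 0 -1" --pt "0 -0.5 0 0 0 0 -1" --pt "0 -0.5 0 0 0 0 -1" --pt "0 -0.5 0 0 0 0 -1" --pt "0 -0.5 0 0 0 0 -1" --pt "0 -0.4 0 0 0 0 -1" --pt "-0.27 -0.14 -0.28 0 0 0 -1" --pt "-0.27 -0.14 -0.28 0 0 0 -1" --pt "-0.27 -0.14 -0.28 0 0 0 -1" --pt "-0.27 -0.14 -0.28 0 0 0 -1" --pt "-0.27 -0.14 -0.28 0 0 0 -1" --pt "-0.27 -0.14 -0.28 0 0 0 -1" --pt "0 0 0 0 0 0 -1"

```text
time: 39.3
tool_pos: [451.1, 241.1, 57.2]
tcp_rot: [-3.141, -0.002, -0.117]
wrist_force: [-0.8, 0.6, -1.3]
finger_gap: 19.5
grip_force: 30.0
```

```bash
python3 - <<'E'
from h import *
goto([434.5,329,40],1.796)
E
```

```text
t 39.3 pos [451.14 241.06  57.24] rot [-3.14 -0.   -0.12] F [-0.75  0.65 -1.27] gap 19.45577134806789 29.993205964565277 q [ 0.08  0.19 -0.67  1.93  0.13  1.07 -2.34]
shift before turn [-0.89 -2.85  0.58] | shift after turn [2.98 0.11 0.57] | turn [ 0.   -0.   -1.22]
```

Call:
servo_tool --pt "0 0 0 0 0 -0.05 -1" --pt "0 0 0 0 0 -0.09 -1" --pt "0 0 0 0 0 -0.09 -1" --pt "0 0 0 0 0 -0.09 -1" --pt "0 0 0 0 0 -0.09 -1" --pt "0 0 0 0 0 -0.09 -1" --pt "0 0 0 0 0 -0.09 -1" --pt "0 0 0 0 0 -0.09 -1" --pt "0 0 0 0 0 -0.09 -1" --pt "0 0 0 0 0 -0.09 -1" --pt "0 0 0 0 0 -0.09 -1" --pt "0 0 0 0 0 -0.09 -1" --pt "0 0 0 0 0 -0.09 -1" --pt "0 0 0 0 0 -0.09 -1" --pt "0 0 0 0 0 0 -1" --pt "0 0 0 0 0 0 -1"

```text
time: 40.9
tool_pos: [451.5, 239.2, 55.4]
tcp_rot: [-3.141, 0.0, 1.794]
wrist_force: [0.3, -0.2, -0.8]
finger_gap: 19.4
grip_force: 30.0
```

```bash
python3 - <<'E'
from h import *
goto([434.5,329,30],1.796)
p=env.snapshot("top")
for n in ["long_mid","long_spoon","stud_top","board"]:
    for r in env.place_of(p,n)[:3]: print(n,np.array(r["point"]),r["score"])
E
```

```text
t 40.9 pos [451.5  239.23  55.41] rot [-3.14  0.    1.79] F [ 0.32 -0.15 -0.84] gap 19.386490072661726 29.992772340774536 q [ 0.29  0.24 -0.91  1.92  0.21  1.08 -0.49]
shift before turn [3.04 0.11 0.85] | shift after turn [3.04 0.12 0.85] | turn [-0.  0. -0.]
long_mid [ 221.3 -337.4    7.1] 0.69
long_mid [ 523.7 -555.3   -1.7] 0.33
long_spoon [430.8 360.3  88.3] 0.69
long_spoon [ 333.7 -374.1   -5.2] 0.58
long_spoon [ 559.  -546.8   86.5] 0.4
board [427.3 327.9  -0.4] 0.84
board [604.9 222.7 292.8] 0.27
```

Call:
servo_tool --pt "0.3 0.07 0 0 0 0 -1" --pt "0.4 0 0 0 0 0 -1" --pt "0.4 0 0 0 0 0 -1" --pt "0.4 0 0 0 0 0 -1" --pt "0.4 0 0 0 0 0 -1" --pt "0.4 0 0 0 0 0 -1" --pt "0.4 0 0 0 0 0 -1" --pt "0.4 0 0 0 0 0 -1" --pt "0 0 0.3 0 0 0 -1" --pt "0 0 0.4 0 0 0 -1" --pt "0 0 0.4 0 0 0 -1" --pt "0 0 0.4 0 0 0 -1" --pt "0 0 0.3 0 0 0 -1" --pt "0 0 0.2 0 0 0 -1" --pt "0 0 0 0 0 0 -1" --pt "0 0 0 0 0 0 -1" --pt "0 0 0 0 0 0 -1"

```text
time: 42.85
tool_pos: [432.9, 331.1, -3.8]
tcp_rot: [3.141, -0.0, 1.798]
wrist_force: [0.2, -0.6, 0.1]
finger_gap: 19.5
grip_force: 30.0
```

```bash
python3 - <<'E'
from h import *
goto([434,330,-16.5],1.796)
o,p,q=wrist(); t=env.snapshot("top")
a=p["pixels"][:300,120:520]; b=cv2.resize(t["pixels"][240:350,140:287],(400,300),interpolation=2)
cv2.imwrite("pics/c7.png",cv2.hconcat([a,b]))
for n in ["long_mid","long_spoon","stud_top","board"]:
    for r in env.place_of(p,n)[:1]: print(n,np.array(r["point"]),r["score"])
    for r in env.place_of(t,n)[:1]: print(n,np.array(r["point"]),r["score"])
u=np.array([np.cos(1.796),np.sin(1.796)]); w=np.array([u[1],-u[0]])
c=np.array([434,329.])
print([proj(q,[*(c+130*u+s*70*w),14]) for s in(-1,1)])
E
```

```text
t 42.85 pos [432.94 331.05  -3.85] rot [ 3.14 -0.    1.8 ] F [ 0.23 -0.63  0.06] gap 19.450924816276952 29.993051290512085 q [ 0.05  0.41 -0.88  1.89  0.37  1.01 -0.76]
shift before turn [-0.04  0.03  0.42] | shift after turn [-0.04  0.03  0.42] | turn [ 0. -0.  0.]
long_mid [432.5 329.7  31.1] 0.85
long_mid [ 219.3 -334.5    6.3] 0.59
long_spoon [406.  443.6  25.1] 0.61
long_spoon [409.8 447.1  32.3] 0.71
stud_top [407.2 427.   41.4] 0.93
board [405.9 445.8  26.2] 0.72
[array([154.3 ,  -4.78]), array([491.32,  -3.65])]
```

View pics/c7.png

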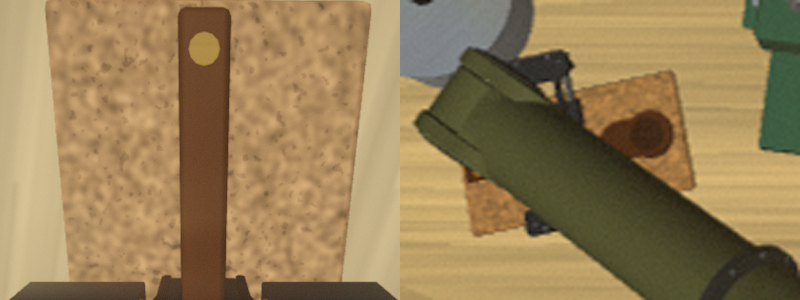

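The wrist view shows the spoon parallel to the cork board. The board edges are at 165 and 491, the handle centre at 325, and the stud, on the upper side, sits nearly flush at (325,48). I'll lower it.

Call:
servo_tool --pt "0 0.03 0.14 0 0 0 -1" --pt "0 0 0.12 0 0 0 -1" --pt "0 0 0.08 0 0 0 -1" --pt "0 0 0.06 0 0 0 -1" --pt "0 0 0 0 0 0 -1" --pt "0 0 0 0 0 0 -1"

```text
time: 43.95
tool_pos: [433.3, 331.0, -16.5]
tcp_rot: [-3.142, -0.0, 1.798]
wrist_force: [0.2, 0.2, 0.3]
finger_gap: 19.2
grip_force: 30.0
```

Call:
servo_tool --pt "0 0 0.02 0 0 0 -1" --pt "0 0 0 0 0 0 -0.45" --pt "0 0 0 0 0 0 -0.3" --pt "0 0 0 0 0 0 -0.1" --pt "0 0 0 0 0 0 -0.1" --pt "0 0 0 0 0 0 -0.1" --pt "0 0 -0.2 0 0 0 -0.1" --pt "0 0 -0.4 0 0 0 -0.1" --pt "0 0 -0.8 0 0 0 -0.1" --pt "0 0 -0.8 0 0 0 -0.1" --pt "0 0 -0.8 0 0 0 -0.1" --pt "0 0 -0.8 0 0 0 -0.1" --pt "0 0 -0.8 0 0 0 -0.1" --pt "0 0 -0.8 0 0 0 -0.1" --pt "-0.5 0 -0.5 0 0 0 -0.1" --pt "-0.8 0 0 0 0 0 -0.1" --pt "-0.8 0 0 0 0 0 -0.1" --pt "-0.8 0 0 0 0 0 -0.1" --pt "-0.5 0 0 0 0 0 -0.1" --pt "0 0 0 0 0 0 -0.1"

```text
time: 45.95
tool_pos: [457.4, 229.2, 160.8]
tcp_rot: [3.14, 0.002, 1.794]
wrist_force: [0.6, 0.3, 0.3]
finger_gap: 39.2
grip_force: 0.0
```

```bash
python3 - <<'E'
from h import *
o,p,q=wrist(); st()
for c in(p,env.snapshot("scene")):
  for n in ["long_mid","long_spoon","stud_top","board","lever_pad","short_mid","colander","mug","pot"]:
    for r in env.place_of(c,n)[:1]: print(n,np.array(r["point"]),round(r["score"],2))
E
```

```text
t 46.0 pos [456.76 231.04 160.82] rot [3.14 0.   1.8 ] F [ 0.01  1.27 -0.06] gap 38.86365711150112 0.0 q [ 0.36  0.11 -0.92  1.8   0.09  1.28 -0.36]
long_mid [434.3 328.3  17.9] 0.63
board [431.8 329.3  -1.4] 0.84
long_mid [431.2 331.3  17.1] 0.88
long_spoon [ 331.  -371.     2.2] 0.82
stud_top [407.  436.8  26.5] 0.38
board [433.6 329.5   2.9] 0.86
lever_pad [601.3 221.4 286.7] 0.69
short_mid [ 559.9 -430.7    2.1] 0.73
colander [ 562.8 -546.8   85.6] 0.6
mug [ 793.1 -222.1    2.1] 0.93
pot [594.8 469.5   0.6] 0.66
```

```bash
python3 - <<'E'
from h import *
q=dict(env.snapshot("wrist")); T=np.asarray(q["T_tool_cam"])
def at(pos,rot):
    W=np.eye(4);W[:3,:3]=Ro.from_euler("xyz",rot).as_matrix();W[:3,3]=pos;C=np.linalg.inv(W@T);r=dict(q);r["R"]=C[:3,:3];r["t"]=C[:3,3];return r
def stud(im):
    h=cv2.cvtColor(im,cv2.COLOR_BGR2HSV); return h
im=cv2.imread("pics/c7.png")[:300,:400]; hsv=cv2.cvtColor(im,cv2.COLOR_BGR2HSV)
m=cv2.inRange(hsv,(19,90,60),(32,255,255)); m[:,:184]=0;m[:,226:]=0;m[:25]=0;m[80:]=0
x,y,w,h=cv2.boundingRect(m); print("stud box",x+120,y,w,h)
v=im[:30,195:215].mean((1,2)); e=np.argmin(np.diff(v)); print("end row",e+.5)
c=at([432.94,331.05,-3.85],[np.pi,0,1.796])
end=unproj(c,(205+120,e+.5),37)
for z in(38,45):
    s=unproj(c,(x+120+w/2,y+h/2),z); d=np.linalg.norm(unproj(c,(x+120,y+h/2),z)-unproj(c,(x+120+w,y+h/2),z)); print(z,"end-stud",np.linalg.norm(s[:2]-end[:2]),"dia",d)
E
```

```text
stud box 309 32 31 34
end row 6.5
38 end-stud 14.334291721866672 dia 11.534423104494754
45 end-stud 15.69851037487295 dia 11.016703168955155
```

Diameter check favours the pressed height, and the clean disc without the side rim seen earlier agrees. Spoon is on the board's middle, lever up, robot clear: handing in.

```bash
python3 -c "
from rig import env
print(env.sign_off())"
```

```text
the job is handed in; nothing more can be done
None
```

Job handed in at about 46 s of the 72 s. The lever went to its stop and came back up, and the spoon lies stud up, lengthwise on the middle of the cork board. That the stud is fully in is judged from camera checks, not measured directly.

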